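# Seat a mirror cell in its three-point mount

## Task

Fit the round mirror cell into its three-point mount: take it off the rubber puck, ease its rim back against the sprung upright finger until it clears the two brass screw points, lower it past them onto the three bed balls and let go, so that the finger holds it against both screws and it lies flat on all three balls and cannot rock. Go gently by feel: do not drive the finger hard onto its end stop or force the cell down on the screws or the bed, do not drop it, and leave the other things on the bench where they are.

Things in the scene. Friction and masses are not known exactly. Their poses are not given: they have to be found in the camera images.
- mirror: the mirror cell: a plain aluminium disc, 60 mm across and 26 mm tall, with a mirror glass let into its upper face, about 0.55 kg. Origin at the centre of its underside, z up through the glass. It is round, so it can be taken by the rim from any side and its yaw does not matter. It starts lying on the rubber puck.
- puck: black rubber puck, 44 mm across, 15 mm tall, fixed to the bench; the mirror cell overhangs it by 8 mm all round. Origin at the centre of its underside.
- mount: the three-point mount, fixed. Its BASE is an aluminium plate 170 (x) x 100 (y) x 12 mm, origin at the centre of the underside, z up. This pose is the base's only: a grey seat plate on it (126 x 72 mm, top at z = 22) stands locked by friction anywhere within +-20 mm of mid travel along the mount's x; that offset is NOT measured: feel or see it. It carries the balls, screws and finger.
- bed_mid (a point): point of the base at z = 34 mm where the seat centre is at mid travel. Bed: three polished 12 mm steel balls 25 mm from the seat centre, at 0 and +-120 degrees from +x, tops at z = 34 mm, where the cell's underside must rest. Cell's axis over the seat centre = rim touching both screws. If it hangs up tilted or off one screw, a light press on top or nudge at the rim settles it. Over 60 N (sum over the contacts; about 15 N when just seated) harms.
- screws_mid (a point): point of the base midway between the two fixed brass screw points at mid travel. They point to -x (over 15 N on one harms); 8 mm ball ends centred at x = +25, y = +-23 mm from the seat centre, z = 46 (tops at 50 mm). A grey block holding them spans x = +42 to +56, y = +-33 mm, top z = 49. A cell carried with its underside 17 to 20 mm above the bed (best 18.5) is clear over them and still meets the finger.
- finger_mid (a point): point of the base at the free finger's face at mid travel (x = -24 mm from the seat centre, z = 60). Upright steel finger, 12 mm thick, z = 55 to 79, slides to -x only: yields at 2 N, +0.25 N per mm, hard stop after 10.5 mm (4.6 N). 6.5 to 10 mm back (best 8.5) the cell clears the screws; seated it holds it 6 mm back. Let go, the finger slides it onto the screws. Over 10 N on it harms.
- spare_ring: bystander: loose flat aluminium spacer ring, 52 mm across with a 40 mm hole, 12 mm tall; lighter, lower and open, not the mirror cell. Origin under its centre.
- beaker: bystander: loose glass beaker, 64 mm across, 75 mm tall. Origin under its centre.
- screwdriver: bystander: loose screwdriver, 150 mm long, lying. Origin under its middle, x axis along it.
- bottle: bystander: loose amber bottle, 60 mm across, 150 mm tall, to the right. Origin under its centre.
- jar: bystander: loose white jar, 56 mm across, 70 mm tall, to the left. Origin under its centre. (Not listed: two fixed red vial racks, 75 x 125 x 70 mm, at the far left and far right corners, over 0.78 m from the robot's base.)
Not all that is in view belongs to the job. What is shaped like the mirror but orange or turquoise is not meant.

How it is judged:
By the outcome, as a careful person would: the job done as asked, in the order asked, and still so for the second after the job is handed in, with the robot touching nothing.
It also fails if it takes over 70 s, if anything falls off the work surface, if the arm or the gripper's body presses on something with over 40 N, if the wrist force passes 120 N, or if a joint passes its speed limit or range.

## Robot

A 6-joint arm with a two-finger parallel gripper is mounted at the origin on the work surface. World frame = base frame: x ahead of the robot, y to its left, z up, the work surface at z = 0. Lengths are in m, angles in rad, forces in N, time in s.
With the tool pointing down it reaches from about 0.325 to 0.775 m from the base axis. Payload 5.5 kg.
Tool frame: the origin (TCP) lies between the finger pads; the fingertips stand 8 mm ahead of it and the grasp point (between the pads) lies 11 mm behind it (tcp_to_tips is the distance from the TCP to the fingertips, in m); z points along the fingers, y is the direction in which the jaws open and shut (so a half turn about z gives the same grasp; the last joint's range is limited). The gripper opens to 88 mm and grips with 3 to 60 N. Pads are 20 mm wide; open, the fingers measure 115 mm over their backs; the gripper's body (75 mm by 178 mm) begins 61 mm behind the grasp point.
Start: joints at [1.275, 0.091, 1.231, -0, 1.82, -0.057], TCP at [0.142, 0.583, 0.231] pointing down, gripper open.
Joint ranges: [-2.87, 2.87], [-0.86, 2.18], [0.17, 2.46], [-1.51, 4.65], [0.06, 2.69], [-2.65, 2.65]. Speed limits (rad/s): [2.57, 2.57, 3.01, 3.14, 3.14, 3.14].

## Interface

Orientations are given as a unit quaternion [w, x, y, z].
In Python, from bench import * gives the robot as it stands. Calls block until the motion is done:
- move_to(position, orientation): joint-space move of the TCP to a pose.
- move_l(position, speed=0.15, orientation=None): straight line of the TCP; orientation=None keeps the orientation; speed is the mean speed in m/s.
- movej(angles): joint-space move.
- gripper_open() and close(): open the fingers fully, or close them until they stop; the grip force is fixed at half the most.
- hold(seconds).
- inverse_kinematics(position, orientation): joint angles nearest the present ones, or None.
- state(): the state.
- get_image(name): name is "scene" or "top" or "wrist"; returns a dict with "frame" (384x512x3 uint8, blue, green, red), "depth" (384x512 float32, m along the optical axis (not along the pixel's ray), 0 where there is no reading), "camera_matrix" (3x3 intrinsics, pixels), "view" (4x4, takes a point from world to camera coordinates). Camera axes: x right, y up, looking along -z (the intrinsics and any distortion apply to the point x, -y, -z); pixel columns grow to the right and rows downward; lengths in m; the calibration is good to about 2 mm. A picture is of the moment at which its call begins.
A pose or a line that the arm cannot do raises IKError and nothing moves.
- job_done(): hands the job in, once; it reports no verdict.
The state is a dict: "time": time; "joint_pos": joint angles; "dq": joint speeds; "joint_torque": joint torques, N m; "ee_pos": TCP position; "ee_rot": TCP orientation; "ft_force": force on the tool from outside, world axes, zero at the start; "moment": the same for the moment, N m; "finger_gap": finger opening in m.
Only numpy, scipy, OpenCV 4.12 (cv2) and the standard library are available. Lean on these libraries where they do the work, as an engineer would, in place of code of your own. Each camera call takes 0.05 s, during which the arm holds its last target.

## Working session

There is one attempt and no reset: what is moved stays moved. The work goes in short steps, each a Python script; the robot and the scene stay as the last script left them, time stands still between calls to the robot, and variables do not carry over. Pictures are saved under pics/ and viewed, and the job is handed in when it is done.

```bash
ls; mkdir -p pics; python3 - <<'E'
from bench import *
import cv2,numpy as np
for n in ["scene","top","wrist"]:
    d=get_image(n); cv2.imwrite(f"pics/a_{n}.png",d["frame"]); np.savez(f"a_{n}.npz",**d)
    print(n,d["camera_matrix"].tolist(),np.round(d["view"],4).tolist(),d.keys())
print(state())
E
```

```text
pics
scene [[463.1942244156776, 0.0, 252.6427505563957], [0.0, 463.1942244156776, 192.54390318586405], [0.0, 0.0, 1.0]] [[-0.2579, 0.9661, -0.0139, 0.1444], [-0.8004, -0.2056, 0.5631, 0.4316], [0.5411, 0.1563, 0.8263, -1.8247], [0.0, 0.0, 0.0, 1.0]] dict_keys(['frame', 'depth', 'camera_matrix', 'view'])
top [[406.64929635371107, 0.0, 250.58133252467488], [0.0, 406.64929635371107, 197.24462512478556], [0.0, 0.0, 1.0]] [[-0.0276, -0.9996, 0.006, 0.0223], [0.9834, -0.026, 0.1797, -0.5913], [-0.1795, 0.0109, 0.9837, -1.094], [0.0, 0.0, 0.0, 1.0]] dict_keys(['frame', 'depth', 'camera_matrix', 'view'])
wrist [[279.74921170224394, 0.0, 257.7663052283378], [0.0, 279.74921170224394, 188.94010830725452], [0.0, 0.0, 1.0]] [[0.2354, 0.9719, -0.0032, -0.5987], [-0.9289, 0.224, -0.2949, 0.0366], [-0.2859, 0.0724, 0.9555, -0.3915], [0.0, 0.0, 0.0, 1.0]] dict_keys(['frame', 'depth', 'camera_matrix', 'view'])
{'time': 0.15, 'joint_pos': array([ 1.27531306e+00,  9.17307377e-02,  1.23158759e+00, -9.24200593e-06,
        1.81979378e+00, -5.67017525e-02]), 'dq': array([ 6.53131991e-04, -1.75951097e-03, -3.68542080e-03, -4.26502889e-04,
       -4.20469367e-05,  2.04978816e-04]), 'joint_torque': array([ 1.76511039e-03, -4.47046745e+01, -4.06906915e+01,  6.99005183e-02,
        2.73986376e-02, -1.29978066e-04]), 'ee_pos': array([0.14185799, 0.5827807 , 0.22975201]), 'ee_rot': array([-1.28681611e-04,  1.19108418e-01,  9.92880963e-01, -7.48761907e-04]), 'ft_force': array([ 0.25604516,  0.27933339, -0.77264501]), 'moment': array([-0.03566643, -0.02030005,  0.07369755]), 'finger_gap': 0.08804787228433558}
```

View pics/a_top.png

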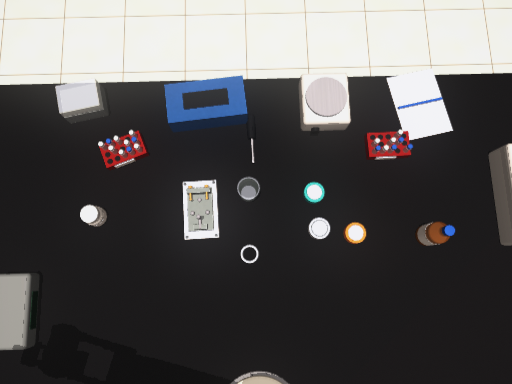

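View pics/a_scene.png

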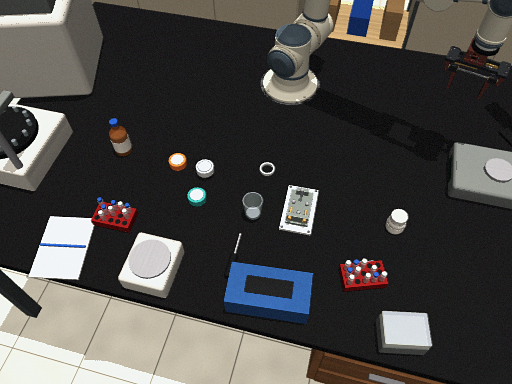

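View pics/a_wrist.png

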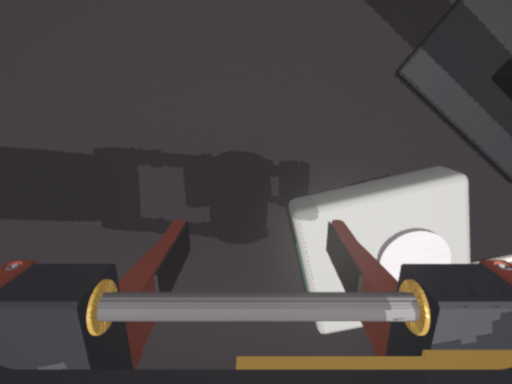

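```bash
cat > h.py <<'E'
import numpy as np,cv2
def ray(d,u,v):
    K=d["camera_matrix"];V=np.array(d["view"]);R=V[:3,:3];t=V[:3,3]
    p=np.array([(u-K[0,2])/K[0,0],-(v-K[1,2])/K[1,1],-1.0])
    return -R.T@t,R.T@p
def onz(d,u,v,z):
    c,r=ray(d,u,v);return c+r*(z-c[2])/r[2]
def dep(d,u,v):
    c,r=ray(d,u,v);return c+r*d["depth"][int(round(v)),int(round(u))]
def proj(d,P):
    V=np.array(d["view"]);p=V[:3,:3]@np.asarray(P)+V[:3,3];K=d["camera_matrix"]
    return K[0,2]+K[0,0]*p[0]/-p[2],K[1,2]+K[1,1]*(-p[1])/-p[2]
E
python3 - <<'E'
from h import *
t=dict(np.load("a_top.npz"));s=dict(np.load("a_scene.npz"))
f=t["frame"]
a=cv2.resize(f[170:270,170:250],None,fx=6,fy=6,interpolation=cv2.INTER_CUBIC)
cv2.imwrite("pics/b_mount.png",a)
b=cv2.resize(f[175:265,235:375],None,fx=5,fy=5,interpolation=cv2.INTER_CUBIC)
cv2.imwrite("pics/b_cand.png",b)
for n,u,v in [("mirror",319,228),("turq",314,192),("orange",355,232),("ring",249,254),("mount",188,225),("beaker",248,189),("jar",90,214),("bot",449,231)]:
    print(n,dep(t,u,v).round(4))
g=s["frame"][180:240,270:330]
cv2.imwrite("pics/b_ms.png",cv2.resize(g,None,fx=9,fy=9,interpolation=cv2.INTER_CUBIC))
E
```

```text
mirror [ 0.5009 -0.1841  0.0408]
turq [ 0.6067 -0.1777  0.0294]
orange [ 0.4881 -0.2885  0.0269]
ring [0.4353 0.0149 0.0021]
mount [0.5216 0.1873 0.0214]
beaker [0.626  0.0127 0.0026]
jar [0.5533 0.4493 0.0712]
bot [ 0.4731 -0.4951  0.1516]
```

View pics/b_mount.png

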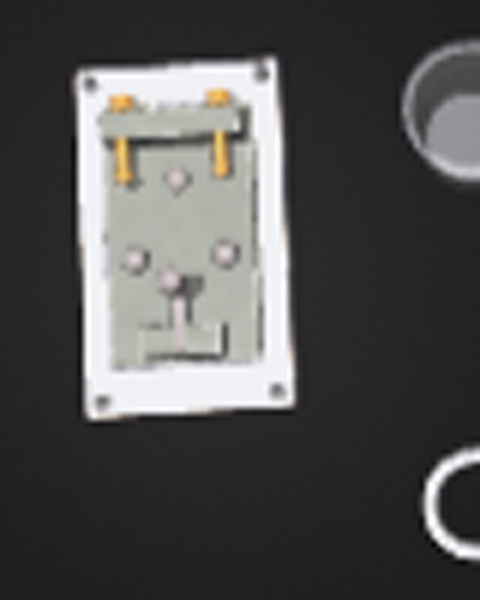

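View pics/b_cand.png

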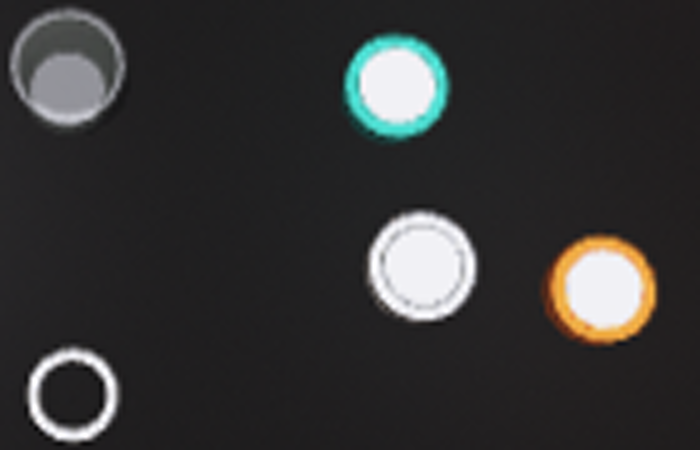

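View pics/b_ms.png

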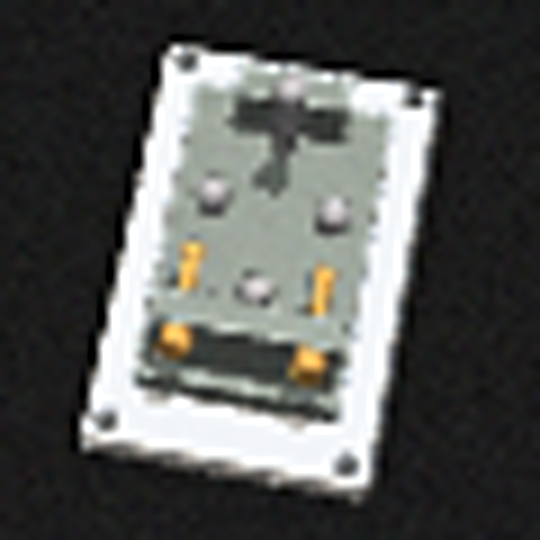

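The grey disc at top-view (319,228) is the mirror: its top is at z≈41 mm, which is 15+26. The turquoise disc (314,192) and orange disc (355,232) are lookalikes, and (249,254) is the open ring. The mount is at (201,210), with its brass screws on the far side and the finger nearer the robot. Next I'll refine both positions with the wrist camera.

```bash
cat >> h.py <<'E'
from scipy.spatial.transform import Rotation as Ro
def q_down(yaw):  # tool y axis at angle yaw from world +y
    r=Ro.from_euler('z',yaw)*Ro.from_quat([0,1,0,0])
    x,y,z,w=r.as_quat();return [w,x,y,z]
E
python3 - <<'E'
from h import *
import bench as B
s=B.state();w=dict(np.load("a_wrist.npz"));V=w["view"]
e=s["ee_rot"];R=Ro.from_quat([e[1],e[2],e[3],e[0]]).as_matrix()
c=-V[:3,:3].T@V[:3,3]
print("cam in tool",R.T@(c-s["ee_pos"]),"fwd",R.T@(-V[2,:3]),"up",R.T@V[1,:3])
t=dict(np.load("a_top.npz"))
# base outline in top: white mask
f=t["frame"].astype(int);m=((f.min(2)>170)).astype(np.uint8);m[:170]=0;m[250:]=0;m[:,:170]=0;m[:,235:]=0
cs,_=cv2.findContours(m,0,1);k=max(cs,key=cv2.contourArea);bx=cv2.boxPoints(cv2.minAreaRect(np.vstack([x for x in cs if cv2.contourArea(x)>5])))
P=np.array([onz(t,*p,0.012)[:2] for p in bx]);print(P.round(4),[np.linalg.norm(P[i]-P[i-1]).round(4) for i in range(4)],P.mean(0))
for yaw in (0,0.06,-0.78):
  for p in ([0.5,-0.184,0.3],[0.55,0.14,0.3],[0.5,-0.184,0.02],[0.55,0.15,0.05]):
    print(yaw,p,B.inverse_kinematics(p,q_down(yaw)))
E
```

```text
cam in tool [ 0.08118204 -0.00023346 -0.15316209] fwd [-0.29495592 -0.00128588  0.95550999] up [ 0.95551014 -0.00162754  0.29495378]
[[0.6514 0.2086]
 [0.6539 0.1075]
 [0.4845 0.1013]
 [0.4822 0.1998]] [np.float64(0.1694), np.float64(0.1011), np.float64(0.1696), np.float64(0.0986)] [0.56797897 0.15429779]
0 [0.5, -0.184, 0.3] [-4.16479044e-01 -6.42160655e-02  1.26376655e+00 -4.44089210e-16
  1.94204217e+00 -1.98727537e+00]
0 [0.55, 0.14, 0.3] [ 1.89308424e-01  2.89627883e-02  1.17168857e+00 -4.44089210e-16
  1.94094130e+00 -1.38148790e+00]
0 [0.5, -0.184, 0.02] [-4.16479044e-01 -2.57062032e-02  1.72622518e+00 -4.44089210e-16
  1.44107368e+00 -1.98727537e+00]
0 [0.55, 0.15, 0.05] [ 2.06576691e-01  5.17495178e-02  1.59310337e+00 -4.44089210e-16
  1.49673976e+00 -1.36421964e+00]
0.06 [0.5, -0.184, 0.3] [-4.16479044e-01 -6.42160655e-02  1.26376655e+00 -4.44089210e-16
  1.94204217e+00 -2.04727537e+00]
0.06 [0.55, 0.14, 0.3] [ 1.89308424e-01  2.89627883e-02  1.17168857e+00 -4.44089210e-16
  1.94094130e+00 -1.44148790e+00]
0.06 [0.5, -0.184, 0.02] [-4.16479044e-01 -2.57062032e-02  1.72622518e+00 -4.44089210e-16
  1.44107368e+00 -2.04727537e+00]
0.06 [0.55, 0.15, 0.05] [ 2.06576691e-01  5.17495178e-02  1.59310337e+00 -4.44089210e-16
  1.49673976e+00 -1.42421964e+00]
-0.78 [0.5, -0.184, 0.3] [-4.16479044e-01 -6.42160655e-02  1.26376655e+00 -4.44089210e-16
  1.94204217e+00 -1.20727537e+00]
-0.78 [0.55, 0.14, 0.3] [ 1.89308424e-01  2.89627883e-02  1.17168857e+00 -4.44089210e-16
  1.94094130e+00 -6.01487903e-01]
-0.78 [0.5, -0.184, 0.02] [-4.16479044e-01 -2.57062032e-02  1.72622518e+00 -4.44089210e-16
  1.44107368e+00 -1.20727537e+00]
-0.78 [0.55, 0.15, 0.05] [ 2.06576691e-01  5.17495178e-02  1.59310337e+00 -4.44089210e-16
  1.49673976e+00 -5.84219635e-01]
```

```bash
python3 - <<'E'
from h import *
import bench as B
B.move_to([0.545,0.153,0.22],q_down(0.044)); B.hold(0.3)
d=B.get_image("wrist");np.savez("c_m.npz",**d);cv2.imwrite("pics/c_m.png",d["frame"])
B.move_to([0.475,-0.184,0.22],q_down(-0.75)); B.hold(0.3)
d=B.get_image("wrist");np.savez("c_c.npz",**d);cv2.imwrite("pics/c_c.png",d["frame"])
s=B.state();print(s["time"],s["ee_pos"],s["ft_force"])
E
```

```text
4.2667 [ 0.47525396 -0.18347513  0.21995331] [-0.24070972  0.66570019  0.37722235]
```

View pics/c_m.png

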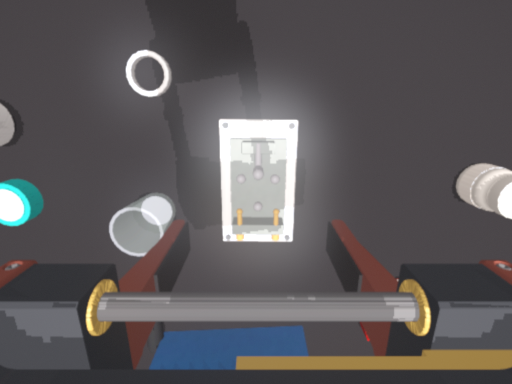

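View pics/c_c.png

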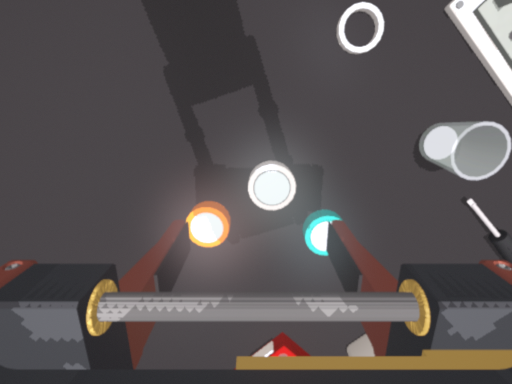

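The first view shows the mount: two brass screws at (240,215) and (276,215), three balls at (241,179), (275,179) and (258,207), and the finger at (258,173). The second shows the grey mirror cell at (271,186), with orange (208,225) and turquoise (324,232) beside it and clear of the diagonal jaw axis.

```bash
python3 - <<'E'
from h import *
d=dict(np.load("c_c.npz"));t=dict(np.load("a_top.npz"));s=dict(np.load("a_scene.npz"))
hs=cv2.cvtColor(d["frame"],cv2.COLOR_BGR2HSV)
print(hs[186,271],hs[186,249:256].tolist(),dep(d,271,186))
for nm,dd,(u0,v0) in (("wrist",d,(271,186)),("top",t,(319,228)),("scene",s,(205,168))):
    h=cv2.cvtColor(dd["frame"],cv2.COLOR_BGR2HSV)
    m=((h[...,2]>120)&(h[...,1]<60)).astype(np.uint8)
    n,l,st,ce=cv2.connectedComponentsWithStats(m)
    k=l[v0,u0]; mm=(l==k).astype(np.uint8)
    c,_=cv2.findContours(mm,0,1);c=max(c,key=cv2.contourArea)
    hull=cv2.convexHull(c);M=cv2.moments(hull)
    u,v=M["m10"]/M["m00"],M["m01"]/M["m00"]
    print(nm,st[k],(u,v),onz(dd,u,v,0.041).round(4), "diam",np.linalg.norm(onz(dd,st[k][0]-.5,v,.041)-onz(dd,st[k][0]+st[k][2]-.5,v,.041)))
    x,y,w_,h_=st[k]
# top-face points by depth
P=[]
for v in range(150,225):
    for u in range(235,310):
        if d["depth"][v,u]>0:
            p=dep(d,u,v)
            if 0.036<p[2]<0.047:P.append(p)
P=np.array(P);print("depth top",len(P),P.mean(0),P.min(0),P.max(0),np.median(P,0))
# crops
cv2.imwrite("pics/d_c.png",cv2.resize(d["frame"][135:265,180:350],None,fx=4.5,fy=4.5,interpolation=cv2.INTER_CUBIC))
m=dict(np.load("c_m.npz"));cv2.imwrite("pics/d_m.png",cv2.resize(m["frame"][112:250,210:306],None,fx=4.3,fy=4.3,interpolation=cv2.INTER_CUBIC))
E
```

```text
[ 90   8 253] [[18, 5, 255], [30, 1, 255], [30, 1, 255], [18, 5, 255], [8, 5, 216], [90, 6, 222], [94, 8, 247]] [ 0.49959617 -0.18403759  0.03968964]
wrist [ 247  160   50   51 2008] (271.28452804609384, 185.42509744111166) [ 0.499  -0.1831  0.041 ] diam 0.06191076237321399Traceback (most recent call last):
  File "<stdin>", line 14, in <module>
ValueError: too many values to unpack (expected 4)
```

```bash
python3 - <<'E'
from h import *
d=dict(np.load("c_c.npz"));t=dict(np.load("a_top.npz"));s=dict(np.load("a_scene.npz"))
for nm,dd,(u0,v0) in (("wrist",d,(271,186)),("top",t,(319,228)),("scene",s,(205,166))):
    h=cv2.cvtColor(dd["frame"],cv2.COLOR_BGR2HSV)
    m=((h[...,2]>150)&(h[...,1]<60)).astype(np.uint8)
    n,l,st,ce=cv2.connectedComponentsWithStats(m)
    mm=(l==l[v0,u0]).astype(np.uint8)
    c,_=cv2.findContours(mm,0,1);c=max(c,key=cv2.contourArea)
    hull=cv2.convexHull(c)[:,0]
    W=np.array([onz(dd,*p,0.041)[:2] for p in hull])
    (cx,cy),r=cv2.minEnclosingCircle(W.astype(np.float32))
    print(nm,len(W),"circ",round(cx,4),round(cy,4),r,"bb",W.min(0),W.max(0))
P=[]
for v in range(150,225):
    for u in range(235,310):
        if d["depth"][v,u]>0:
            p=dep(d,u,v)
            if 0.034<p[2]<0.047:P.append(p)
P=np.array(P);print("depth top",len(P),P.mean(0),P.min(0),P.max(0),np.median(P,0))
cv2.imwrite("pics/d_c.png",cv2.resize(d["frame"][135:265,180:350],None,fx=4.5,fy=4.5,interpolation=cv2.INTER_CUBIC))
m=dict(np.load("c_m.npz"));cv2.imwrite("pics/d_m.png",cv2.resize(m["frame"][112:250,210:306],None,fx=4.3,fy=4.3,interpolation=cv2.INTER_CUBIC))
E
```

```text
wrist 32 circ 0.4992 -0.184 0.032453447580337524 bb [ 0.46803115 -0.21458422] [ 0.53150504 -0.15346716]
top 16 circ 0.5015 -0.1843 0.03009014017879963 bb [ 0.4725465 -0.2128108] [ 0.52950514 -0.15545105]
scene 15 circ 0.5042 -0.1824 0.030318306758999825 bb [ 0.47423518 -0.21112802] [ 0.53438462 -0.15268796]
depth top 1726 [ 0.4998908  -0.18397234  0.03965214] [ 0.47109484 -0.21415409  0.03404785] [ 0.53090344 -0.15510318  0.04250061] [ 0.49967545 -0.1838649   0.03972175]
```

View pics/d_c.png

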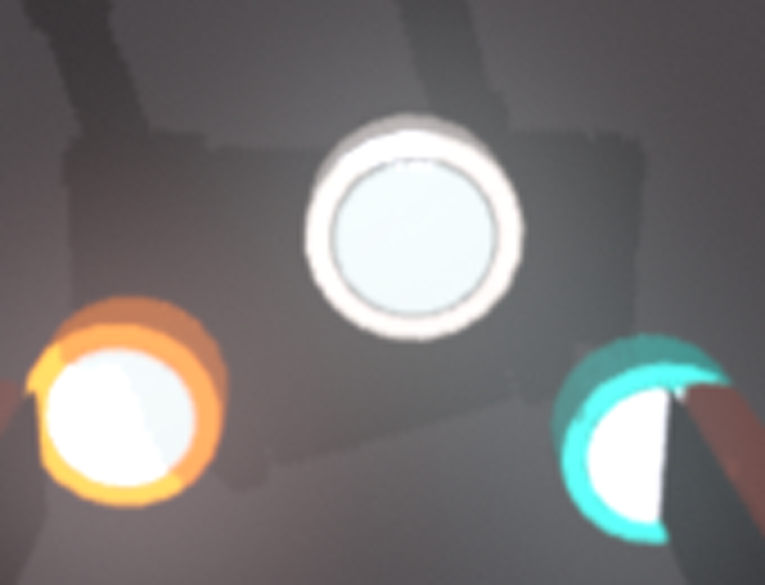

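View pics/d_m.png

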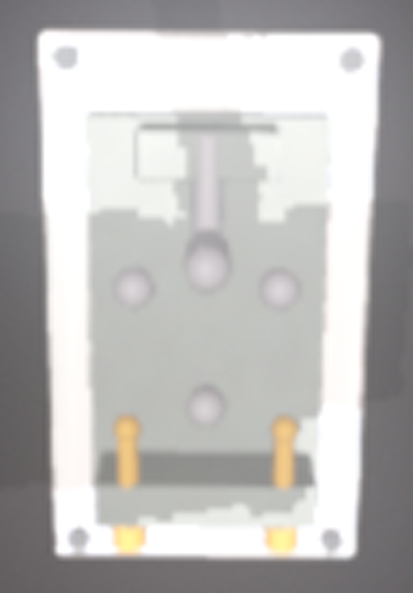

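The crop confirms the target: a plain grey cell with inset glass, and the two coloured ones are lookalikes. The mount crop is clear too, so I'll measure the seat from the balls, screws and finger.

```bash
python3 - <<'E'
from h import *
m=dict(np.load("c_m.npz"))
px=lambda u,v:((u+.5)/4.3-.5+210,(v+.5)/4.3-.5+112)
def W(u,v,z): return onz(m,*px(u,v),z)[:2]
B=[W(134,288,.028),W(280,288,.028),W(205,404,.028)]
S=[W(127,429,.046),W(285,427,.046)]
F=W(207,267,.079)
C=[W(40,33,.012),W(380,35,.012),W(355,555,.012),W(55,555,.012)]
print("balls",np.round(B,4),"sides",[round(float(np.linalg.norm(B[i]-B[i-1])),4) for i in range(3)],"mean",np.mean(B,0))
print("screws",np.round(S,4),np.linalg.norm(S[0]-S[1]),"mid",np.mean(S,0))
print("finger top c",F)
C=np.array(C);print("corners",C.round(4),[np.linalg.norm(C[i]-C[i-1]).round(4) for i in range(4)],C.mean(0))
ax=(C[2]+C[3]-C[0]-C[1]);yaw=np.arctan2(ax[1],ax[0]);e=np.array([np.cos(yaw),np.sin(yaw)])
ys=[np.arctan2(*(C[2]-C[1])[::-1]),np.arctan2(*(C[3]-C[0])[::-1])]
d=S[0]-S[1];db=B[0]-B[1]
print("yaw",yaw,ys,"screws yaw",np.arctan2(-d[0],d[1]),np.arctan2(-db[0],db[1]))
print("seat: balls",np.mean(B,0),"screws",np.mean(S,0)-.025*e,"finger",F+.030*e)
print("offset along x",[(p-C.mean(0))@e for p in (np.mean(B,0),np.mean(S,0)-.025*e,F+.03*e)])
E
```

```text
balls [[0.5573 0.1316]
 [0.5553 0.175 ]
 [0.593  0.1544]] sides [0.0423, 0.0434, 0.043] mean [0.56849541 0.15365321]
screws [[0.5951 0.1317]
 [0.5923 0.1778]] 0.04611703703784689 mid [0.59367801 0.15474171]
finger top c [0.5371271  0.15249554]
corners [[0.4859 0.1012]
 [0.4819 0.2004]
 [0.6502 0.207 ]
 [0.6549 0.1071]] [np.float64(0.1691), np.float64(0.0993), np.float64(0.1685), np.float64(0.1)] [0.56820551 0.15392174]
yaw 0.03667773463244261 [np.float64(0.038803309972761914), np.float64(0.03456024366981783)] screws yaw -3.0815316804672293 -3.0952994621394048
seat: balls [0.56849541 0.15365321] screws [0.56869482 0.15382498] finger [0.56710693 0.15359563]
offset along x [np.float64(0.0002798673798197937), np.float64(0.0004854407082159953), np.float64(-0.0011097989310121796)]
```

```bash
python3 - <<'E'
from h import *
import bench as B
np.set_printoptions(precision=4,suppress=True)
q=q_down(-0.75)
B.move_to([0.5003,-0.1836,0.09],q)
B.move_l([0.5003,-0.1836,0.019],0.06); B.hold(0.2)
s=B.state();print(s["time"],s["ee_pos"],s["ft_force"],s["finger_gap"])
B.close();B.hold(0.2)
s=B.state();print(s["time"],s["ee_pos"],s["ft_force"],s["finger_gap"])
B.move_l([0.5003,-0.1836,0.024],0.03);B.hold(0.2)
s=B.state();print(s["time"],s["ee_pos"],s["ft_force"],s["finger_gap"])
B.move_l([0.5003,-0.1836,0.18],0.15)
s=B.state();print(s["time"],s["ee_pos"],s["ft_force"],s["finger_gap"])
d=B.get_image("wrist");cv2.imwrite("pics/e.png",d["frame"]);np.savez("e.npz",**d)
E
```

```text
6.3917 [ 0.5005 -0.1837  0.0194] [-0.075  -0.3961 -0.1483] 0.0876969902398566
7.1417 [ 0.5003 -0.1835  0.019 ] [ 0.4223 -0.4237 -0.9575] 0.05918463218798574
7.6583 [ 0.5    -0.1835  0.0235] [-0.4116  0.1733 -6.5278] 0.0598237317362986
8.85 [ 0.4998 -0.1834  0.1785] [-0.0648 -0.2577 -6.1283] 0.05974430892812074
```

View pics/e.png

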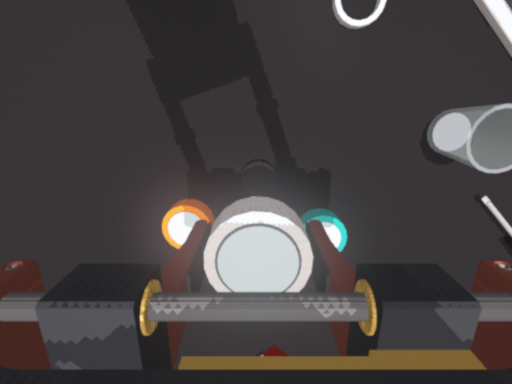

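The grasp is good: gap 59.7 mm, about 6 N of weight. Next I'll carry it over the mount and creep back until I feel the finger.

```bash
cat >> h.py <<'E'
YAW=0.044
EX=np.array([np.cos(YAW),np.sin(YAW),0]);EY=np.array([-np.sin(YAW),np.cos(YAW),0])
C0=np.array([0.5686,0.1537,0])
def P(x,y,z): return list(C0+EX*x+EY*y+np.array([0,0,z]))
def ft(B,n=8,dt=0.02):
    F=[];E=[]
    for _ in range(n):
        B.hold(dt);s=B.state();F.append(s["ft_force"]);E.append(s["ee_pos"])
    F=np.mean(F,0);E=np.mean(E,0)-C0
    return np.array([F@EX,F@EY,F[2]]),np.array([E@EX,E@EY,E[2]])*1000
E
python3 - <<'E'
from h import *
import bench as B
np.set_printoptions(precision=2,suppress=True)
B.move_to(P(.012,0,.18),q_down(YAW))
B.move_l(P(.012,0,.0570),0.1);B.hold(.3)
f0,e=ft(B,15);print(f0,e)
np.save("f0.npy",f0)
for x in np.arange(.011,.0005,-.001):
    B.move_l(P(x,0,.0570),0.02);f,e=ft(B,6)
    print(round(x*1000,1),f-f0,e)
    if (f-f0)[0]>1.5: break
s=B.state();print(s["time"],s["finger_gap"])
d=B.get_image("wrist");cv2.imwrite("pics/f.png",d["frame"])
E
```

```text
[ 0.19 -0.33 -6.18] [12.04  0.01 57.11]
11.0 [ 0.15 -0.05  0.41] [10.97  0.   56.99]
10.0 [-0.19  0.33  0.48] [ 9.98  0.   57.01]
9.0 [-0.49 -0.14  0.3 ] [ 8.98 -0.   57.  ]
8.0 [-0.18  0.64  0.14] [ 7.98  0.01 57.01]
7.0 [-0.05 -0.    0.33] [ 6.98  0.   57.02]
6.0 [-0.05  0.01  0.09] [ 5.98 -0.   57.01]
5.0 [0.67 0.36 0.36] [ 5.08 -0.   57.07]
4.0 [ 1.92  0.31 -0.04] [ 4.25 -0.02 57.15]
14.9417 0.0591942864493834
```

View pics/f.png

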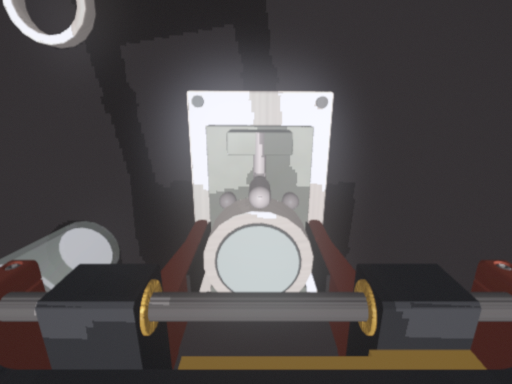

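```bash
python3 - <<'E'
from h import *
import bench as B
np.set_printoptions(precision=2,suppress=True)
f0=np.load("f0.npy")+np.array([-.1,.1,.3])
for x in (.003,.002,.001,0,-.001,-.002,-.003,-.0035):
    B.move_l(P(x,0,.0568),0.02);f,e=ft(B,10)
    print(round(x*1000,1),f-f0,e)
    if (f-f0)[0]>5.2: break
s=B.state();print(s["time"],s["finger_gap"])
d=B.get_image("wrist");cv2.imwrite("pics/g.png",d["frame"][80:320,130:390])
E
```

```text
3.0 [ 2.4  -0.03  0.33] [ 3.09  0.01 56.91]
2.0 [2.78 0.34 0.31] [ 2.05  0.01 56.85]
1.0 [3.07 0.38 0.25] [ 1.02  0.01 56.83]
0 [2.7  0.19 0.19] [ 0.02  0.01 56.83]
-1.0 [3.31 0.2  0.09] [-0.97  0.01 56.83]
-2.0 [ 3.57  0.65 -0.18] [-1.98  0.01 56.82]
-3.0 [ 3.88  0.59 -0.22] [-2.98  0.01 56.82]
-3.5 [3.76 0.67 0.41] [-3.47  0.01 56.82]
18.325 0.059423975030212656
```

View pics/g.png

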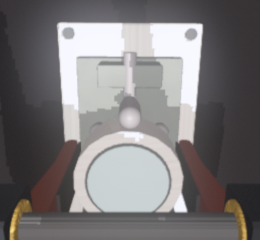

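```bash
python3 - <<'E'
from h import *
import bench as B
np.set_printoptions(precision=2,suppress=True)
f0=np.load("f0.npy")+np.array([-.1,.1,.3])
x=-.0041
B.move_l(P(x,0,.0566),0.02);f,e=ft(B,10);print(f-f0,e)
f1=f
for z in list(np.arange(.0555,.0400,-.001))+list(np.arange(.0395,.0350,-.0005)):
    B.move_l(P(x,0,z),0.02);f,e=ft(B,5)
    print(round(z*1000,1),f-f1,e)
    if (f-f1)[2]>1.8 or abs((f-f1)[0])>2.5: break
f,e=ft(B,15);print(f-f1,e)
s=B.state();print(s["time"],s["finger_gap"])
d=B.get_image("wrist");cv2.imwrite("pics/i.png",d["frame"][80:320,130:390])
E
```

```text
[4.07 0.04 0.71] [-4.08 -0.06 56.63]
55.5 [ 0.17 -0.55 -1.18] [-4.19 -0.05 55.32]
54.5 [ 0.23  0.14 -1.04] [-4.18 -0.01 54.35]
53.5 [-0.12  0.19 -0.9 ] [-4.14  0.01 53.41]
52.5 [ 0.15 -0.01 -1.13] [-4.15  0.01 52.4 ]
51.5 [ 0.05  0.58 -1.12] [-4.15  0.   51.42]
50.5 [-0.09  0.28 -1.09] [-4.16 -0.   50.38]
49.5 [-0.21 -0.38 -1.53] [-4.15  0.   49.4 ]
48.5 [ 0.18 -0.1  -0.93] [-4.16 -0.   48.39]
47.5 [ 0.    0.18 -1.16] [-4.14 -0.   47.41]
46.5 [ 0.15  0.05 -0.85] [-4.15 -0.02 46.42]
45.5 [-0.04  0.2  -1.2 ] [-4.16 -0.01 45.39]
44.5 [ 0.01 -0.06 -0.91] [-4.15 -0.01 44.4 ]
43.5 [ 0.03  0.06 -1.11] [-4.15  0.   43.4 ]
42.5 [-0.12  0.13 -1.08] [-4.16 -0.   42.39]
41.5 [ 0.06  0.   -0.88] [-4.15  0.   41.41]
40.5 [ 0.14  0.31 -0.9 ] [-4.16 -0.   40.4 ]
39.5 [ 0.1   0.19 -1.28] [-4.18 -0.   39.36]
39.0 [ 0.27  0.37 -0.76] [-4.12 -0.   38.96]
38.5 [ 0.36  0.2  -0.67] [-4.11 -0.01 38.48]
38.0 [-0.01 -0.03 -0.92] [-4.1  -0.01 37.97]
37.5 [-0.31  0.14  1.28] [-3.91  0.01 37.84]
37.0 [-0.33 -0.29  5.46] [-3.7   0.06 37.74]
[-0.58 -0.18  6.64] [-3.7   0.05 37.7 ]
26.375 0.0597025277795873
```

View pics/i.png

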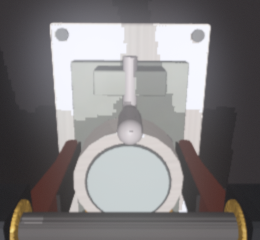

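It passed the screws without touching and reached the bed at TCP z≈37.9 mm, where 38 was expected. I'll ease off the load and release.

```bash
python3 - <<'E'
from h import *
import bench as B
np.set_printoptions(precision=2,suppress=True)
B.move_l(P(-.0041,0,.0376),0.02);f,e=ft(B,8);print(f,e)
B.gripper_open();B.hold(.3);f,e=ft(B,10);print(f,e,B.state()["finger_gap"])
B.move_l(P(-.0041,0,.10),0.1)
B.move_l(P(-.025,0,.22),0.2);B.hold(.3)
d=B.get_image("wrist");np.savez("j.npz",**d);cv2.imwrite("pics/j.png",cv2.resize(d["frame"][110:270,190:330],None,fx=3.7,fy=3.7,interpolation=cv2.INTER_CUBIC))
print(B.state()["time"],B.state()["ft_force"])
D=[];
for v in range(110,270):
    for u in range(190,330):
        if d["depth"][v,u]>0:D.append(np.r_[dep(d,u,v),u,v])
D=np.array(D);k=(D[:,2]>.052)&(D[:,2]<.066);A=D[k]-np.r_[C0,0,0]
X=A[:,:3]@EX*1e3;Y=A[:,:3]@EY*1e3;Z=A[:,2]*1e3
r=np.hypot(X,Y)<26
M=np.c_[X,Y,np.ones(len(X))][r];c=np.linalg.lstsq(M,Z[r],rcond=None)[0]
print("top plane tilt mrad",c[:2]*1e3,"z",c[2],"res",np.std(M@c-Z[r]),"bounds",X.min(),X.max(),Y.min(),Y.max(),len(X))
E
```

```text
[ 4.91 -0.04  1.02] [-3.9   0.04 37.7 ]
[-0.12 -0.16  0.2 ] [-4.1   0.   37.62] 0.08746685335686079
29.7917 [ 0.23  0.69 -0.03]
top plane tilt mrad [ 0.03 -2.69] z 58.59463470100354 res 0.801836096178289 bounds -41.26065106633414 29.93396032629799 -28.99002200714324 29.349150086261236 1883
```

View pics/j.png

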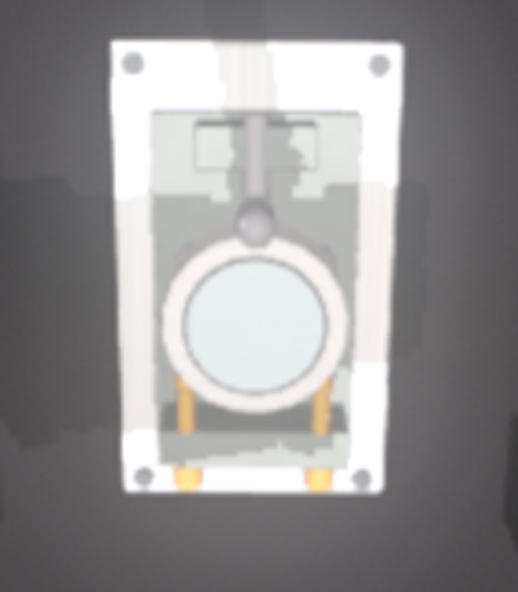

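```bash
python3 - <<'E'
from h import *
d=dict(np.load("j.npz"));f=d["frame"].astype(int)
print(f[110+int(320/3.7),190+int(255/3.7)],f[110+int(250/3.7),190+int(255/3.7)],f[110+int(320/3.7),190+int(173/3.7)])
m=((f[...,0]-f[...,2])>4).astype(np.uint8)
n,l,st,ce=cv2.connectedComponentsWithStats(m);k=l[196,259];print(st[k],ce[k])
c,_=cv2.findContours((l==k).astype(np.uint8),0,1);c=max(c,key=cv2.contourArea)
W=np.array([onz(d,*p,.060)-C0 for p in cv2.convexHull(c)[:,0]])
(cx,cy),r=cv2.minEnclosingCircle(np.c_[W@EX,W@EY].astype(np.float32)*1e3);print("glass centre mm",cx,cy,"r",r)
u,v=(255.5/3.7-.5+190,221/3.7-.5+110)   # finger top
p=onz(d,u,v,.079)-C0;print("finger top centre",p@EX*1e3,p@EY*1e3,"free was ~ -31.5, expect ~ -36/-37.5")
t=dict(np.load("a_top.npz"))
from bench import get_image
for n in("top","scene"):
    x=get_image(n);np.savez("k_"+n,**x);cv2.imwrite(f"pics/k_{n}.png",x["frame"])
E
```

```text
[240 240 233] [223 224 230] [239 242 248]
[ 240  180   38   36 1040] [258.52307692 197.61634615]
glass centre mm 0.40721267461776733 0.1622595340013504 r 22.032869338989258
finger top centre -38.61888750054041 0.13374787598104446 free was ~ -31.5, expect ~ -36/-37.5
```

View pics/k_scene.png

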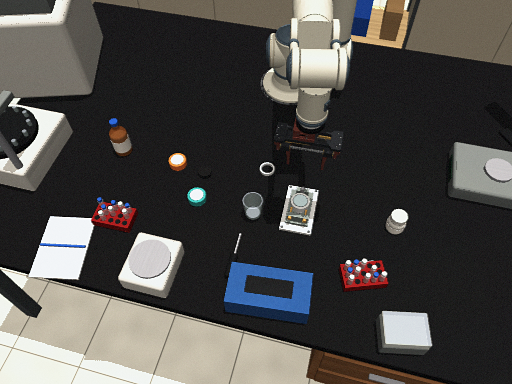

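The cell's glass is centred within 0.5 mm of the seat centre, the cell lies level, and the bystanders are at the same pixels as before. The gripper is well clear, so I'm handing in.

```bash
python3 -c "
from bench import *
job_done();print(state()['time'])"
```

```text
the job is handed in; nothing more can be done
the job is handed in; nothing more can be done
```

The mirror cell is seated in the three-point mount and the job is handed in, about 30 s into the 70 s allowed. No verdict was reported.

- **Pick-up:** I took the grey cell off the puck with the jaws set diagonally to keep clear of the orange and turquoise lookalikes.
- **Finger:** I felt first contact with the sprung finger and eased it back about 8.7 mm, where it pushed with about 4 N. The force readings alone suggest 7.5 to 8 mm. Either figure is inside the 6.5 to 10 mm window.
- **Lowering:** It passed the screws with no sign of contact and met the bed at TCP z = 37.9 mm (38 expected). The load on the bed reached about 7.5 N before I eased it off and released.

**Last checks:**
- **Position:** the glass centre is 0.4 mm and 0.2 mm from the seat centre in x and y. The rim reaches 29.9 mm toward the screws, where 30 is expected.
- **Level:** the top face is tilted less than 3 mrad.
- **Bystanders:** they look unmoved in the scene picture, and the gripper was open and well clear of everything.
- **Readings that disagreed:** depth put the cell's top at 58.6 mm instead of 60, matching the 1.3 mm low reading it gave on the puck. The finger also looked about 7 mm back instead of 6. Both are within the 2 mm calibration.
- **Not tested:** I did not press on the seated cell to check for rocking. That it rests on both screws and all three balls is judged from its position and level.

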